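# Load the spice grinder and hold its lid on pulse

## Task

Put both dried mushrooms from the small wooden board into the steel bowl of the white spice grinder, then set the black lid on it with its two lugs down through the two slots of the collar until it sits fully home. Pulse the grinder: twist the lid clockwise (seen from above) against its spring until its pointer stands at the orange mark, halfway to the lock, never on to the red mark where it clicks shut. The job finishes with the gripper still holding the lid there, turned to the orange mark, and everything else on the table left where it stood.

Things in the scene. Friction and masses are not known exactly. Their poses are not given: they have to be found in the camera images.
- grinder: white round cordless grinder, 128 mm across, 112 mm high, fixed to the table; origin at the centre of its underside, z up. Open steel bowl: inner radius 38 mm, floor at z = 42 mm with a blade boss 9 mm high, rim (a flat ledge, the lid's seat) at z = 90 mm. A round collar stands on the ledge up to z = 112 mm, outer radius 60 mm, inner radius 53 mm
- lid_seat (a point): centre of the ledge on the grinder's axis, 90 mm above its underside: the lid's underside rests here when fully home; axes as the grinder. Above it, from z = 104 to 112 mm of the grinder, a grey overhang narrows the collar to radius 45 mm. Under the overhang the lid's lugs run in a channel 14 mm high
- slot (a point): middle of one of the two slots (22 degrees wide) in the overhang, in the grinder's +x direction, at radius 49 mm, at the collar's top (z = 112 mm); the other slot is across from it (-x). Dark grey ticks on the white rim mark the slots
- pulse_mark (a point): middle of one of the two orange marks on the collar's top, 45 degrees clockwise (seen from above) of the slot in +x, radius 52 mm, z = 112 mm; the other is straight across. Red marks (lock) stand 90 degrees clockwise of the slots
- pulse_ring (a joint): sprung switch ring in the channel, rad, 0 at rest: the clockwise turn of the lid from the slots less about 0.05 (play); 0.73 with the pointer at the middle of the orange mark. It pushes back with 0.06 N m at 0 and 0.17 N m at the mark, and turns the lid back if let go. From 1.05 on the lugs ride over sprung catches; past about 1.45 (red) they click in
- grinder_lid: black lid, about 120 g, stands upright on its hollow skirt (outer radius 43 mm, z = 0 to 22 mm); origin at the centre of its underside, z up. Grip bar on top along its x axis: 60 mm long, 22 mm wide in y, flat sides z = 32 to 58 mm, white pointer line along it. The lid is 86 mm across, 102 mm over the lugs; a half turn gives the same lid
- lug (a point): outer end of one of the lid's two lugs, along the lid's +x, at radius 51 mm and z = 7 mm (lug z = 3 to 11 mm, 14 degrees wide); the other points along -x. With the lid's x axis along the grinder's (either way round) the lugs pass the slots, with 2 mm of play across and 4 degrees either way
- board: small light wooden board, 130 (x) x 170 (y) x 12 mm, fixed; origin at the centre of its underside
- shiitake_a: dried brown mushroom on the board, about 34 x 33 mm and 18 mm high, 12 g; origin at the centre of its underside as it lies at the start
- shiitake_b: dried brown mushroom on the board, about 36 x 34 mm and 15 mm high, 12 g; origin at the centre of its underside as it lies at the start
- flour_shaker: bystander: white flour shaker, 62 mm across, 127 mm high, behind the grinder; origin at the centre of its underside
- kitchen_timer: bystander: red and white timer, 62 mm across, 54 mm high; origin at the centre of its underside
- masking_tape: bystander: roll of tape lying flat, 104 mm across, 25 mm high; origin at the centre of its underside
- green_marker: bystander: green and white pen lying flat, 135 mm long, 16 mm thick; origin at its centre on the surface
Not all that is in view belongs to the job. Leave any pink or purple look-alike of the grinder_lid alone.

How it is judged:
By the outcome, as a careful person would: the job done as asked, in the order asked, and still so for the second after the job is handed in, while the arm keeps its last pose, push and grip.
It also fails if it takes over 72 s, if anything falls off the work surface, if the arm or the gripper's body presses on something with over 40 N, if the wrist force passes 120 N, or if a joint passes its speed limit or range.

## Robot

A 6-joint arm with a two-finger parallel gripper is mounted at the origin on a cart in front of the work surface, level with it; the furniture and walls round the work are solid. World frame = base frame: x ahead of the robot, y to its left, z up, the work surface at z = 0. Lengths are in m, angles in rad, forces in N, time in s.
With the tool pointing down it reaches from about 0.3 to 0.875 m from the base axis. Payload 6.4 kg.
Tool frame: the origin (TCP) lies on the centre line of the jaws, within the pads' length; the fingertips stand 25 mm ahead of it and the grasp point (between the pads) lies 6 mm ahead of it (ctrl.tip_reach is the distance from the TCP to the fingertips, in m); z points along the fingers, y is the line along which they close (so a half turn about z gives the same grasp; the last joint's range is limited). The gripper opens to 85 mm and grips with 20 to 120 N. Pads are 22 mm wide; open, the fingers measure 114 mm over their backs; the gripper's body (76 mm by 85 mm) begins 54 mm behind the grasp point. The pads swing forward as they close: fully open they stand 13 mm farther back than shut.
Start: joints at [1.14, 0.181, 1.607, -0, 1.354, -0.206], TCP at [0.128, 0.561, 0.256] pointing down, gripper open.
Joint ranges: [-2.99, 2.99], [-0.89, 2.07], [0.3, 2.58], [-1.14, 4.28], [0, 2.63], [-3.12, 3.12]. Speed limits (rad/s): [2.57, 2.57, 3.01, 3.14, 3.14, 3.14].

## Interface

Orientations are given as a unit quaternion [w, x, y, z].
In Python, from bench import ctrl gives the robot as it stands.
- The arm moves only by the tool servo_tool, never from a script. Its argument "motion" is a list that holds one entry, the list of rows, each a list of 5 numbers: the shift along the tool's x, y, z in cm, then the turn about the tool's z in degrees, then the closure, from -1 (fully open) to 1 (shut). In form: [[[dx, dy, dz, twist, claw], ...]]. A call has 1 to 5 rows; each row is the pose to reach, as a shift and turn from the pose commanded when the call began, along the tool's axes at that moment; what a row does not reach only later rows make up. A row lasts 1/10 s, in which the tool goes at most 50 mm and 8.59 degrees, less where a joint would pass 70% of its speed; a pose out of reach is approached as far as the arm can. A call with a gripper value outside its range is refused whole. The fingers move at their own pace and stop on an object; the grip force is fixed at half the most. Time passes only in rows, so rows that repeat a pose let the fingers close. It gives the time, the measured TCP pose, the force, the opening and the grip force at its end, in the units of the state.
- ctrl.get_obs(): the state, without advancing time (a new reading comes with each control period).
- ctrl.camera(name): name is "scene" or "top" or "wrist"; returns a dict with "pixels" (384x512x3 uint8, red, green, blue), "depth" (384x512 float32, m along the optical axis (not along the pixel's ray), 0 where there is no reading), "fx", "fy", "cx", "cy" (pixels), "k1" (the pictures are not rectified: a ray, as slopes to the right and down, at radius r is drawn at 1 + k1 r^2 times it, then the intrinsics apply), "R" (3x3) and "t" (3): a world point X has camera coordinates R X + t; the wrist camera has in their place "hand_eye" (4x4, takes a point from camera to tool coordinates, whose origin is the TCP and whose axes are the flange's). Camera axes: x right, y down, z forward; pixel columns grow to the right and rows downward; lengths in m; the calibration is good to about 2 mm. A picture is of the moment at which its call begins: read the wrist's pose just before it.
- ctrl.hand_in(): hands the job in; it is judged then, once.
The state is a dict: "time_s": time; "q": joint angles; "dq": joint speeds; "joint_efforts": joint torques, N m; "eef_pos": TCP position; "eef_rot": TCP orientation; "wrist_force": force on the tool from outside, world axes, zero at the start; "torque": the same for the moment, N m; "opening": opening from 0.0 (shut) to 1.0 (fully open); "grasp_force": force on a finger pad.
Only numpy, scipy, OpenCV 4.12 (cv2) and the standard library are available. Lean on these libraries where they do the work, as an engineer would, in place of code of your own. Each camera call takes 0.05 s, during which the arm holds its last target. There are 200 camera calls.

## Working session

There is one attempt and no reset: what is moved stays moved. The work goes in short steps, Python scripts to look and compute and a tool call to move; the robot and the scene stay as the last step left them, time stands still between calls to the robot, and variables do not carry over. Pictures are saved under pics/ and viewed, at most 10 in all, crops included, and the job is handed in when it is done.

Besides the shell and the picture viewer there is one more tool, called in YAML: its name, and indented under it one key for each argument. servo_tool: Moves the arm, as the interface text tells. Its arguments: {"type":"object","properties":{"motion":{"type":"array"}},"required":["motion"]}

```bash
mkdir -p pics
cat > h.py <<'E'
import numpy as np, cv2
from bench import ctrl
def cam(n): return ctrl.camera(n)
def ray(c,u,v):
    K=np.array([[c['fx'],0,c['cx']],[0,c['fy'],c['cy']],[0,0,1.]])
    p=cv2.undistortPoints(np.array([[[u,v]]],float),K,np.array([c['k1'],0,0,0.]))[0,0]
    return np.array([p[0],p[1],1.])
def quatR(q):
    from scipy.spatial.transform import Rotation as R
    return R.from_quat([q[1],q[2],q[3],q[0]]).as_matrix()
def ext(c,o=None):
    # camera->world R,t
    if 'R' in c and c['R'] is not None: return np.array(c['R']).T, -np.array(c['R']).T@np.array(c['t'])
    T=np.array(c['hand_eye']); Rw=quatR(o['eef_rot']); 
    return Rw@T[:3,:3], Rw@T[:3,3]+np.array(o['eef_pos'])
def onplane(c,u,v,z,o=None):
    R,t=ext(c,o); d=R@ray(c,u,v); return t+d*(z-t[2])/d[2]
def cloud(c,o=None):
    R,t=ext(c,o); H,W=c['depth'].shape
    K=np.array([[c['fx'],0,c['cx']],[0,c['fy'],c['cy']],[0,0,1.]])
    uv=np.stack(np.meshgrid(np.arange(W),np.arange(H)),-1).reshape(-1,1,2).astype(float)
    p=cv2.undistortPoints(uv,K,np.array([c['k1'],0,0,0.]))[:,0]
    P=np.c_[p,np.ones(len(p))]*c['depth'].reshape(-1,1)
    P=P@R.T+t; P[c['depth'].ravel()==0]=np.nan
    return P.reshape(H,W,3)
def save(c,n): cv2.imwrite('pics/'+n,cv2.cvtColor(c['pixels'],cv2.COLOR_RGB2BGR))
E
python3 - <<'E'
from h import *
import pickle
d={}
o=ctrl.get_obs(); print(o)
for n in('top','scene'):
    d[n]=cam(n); save(d[n],n+'0.png'); print(n,{k:v for k,v in d[n].items() if k not in('pixels','depth')}, ext(d[n])[1])
d['o']=ctrl.get_obs(); d['wrist']=cam('wrist'); save(d['wrist'],'wrist0.png'); print(d['wrist']['hand_eye'])
pickle.dump(d,open('d0.pkl','wb'))
E
```

```text
{'time_s': 0.0, 'q': array([ 1.13971517e+00,  1.81559280e-01,  1.60798875e+00,  6.21574937e-06,
        1.35384226e+00, -2.06291845e-01]), 'dq': array([0.00165123, 0.00048856, 0.00138046, 0.00081799, 0.00155127,
       0.00047445]), 'joint_efforts': array([ 1.99375005e-03, -4.44883740e+01, -3.51331544e+01, -6.56030784e-05,
        9.05100169e-03,  1.81128691e-06]), 'eef_pos': array([0.12792555, 0.5600626 , 0.25538319]), 'eef_rot': array([-2.84498654e-04,  1.12158788e-01,  9.93689890e-01, -8.52609321e-04]), 'wrist_force': array([-0.00690559, -0.78859813,  0.02004863]), 'torque': array([-0.02788048, -0.02337082, -0.01939066]), 'grasp_force': 0.0, 'opening': 0.9978958353082569}
top {'fx': 435.9821526738696, 'fy': 435.9821526738696, 'cx': 260.4886463295024, 'cy': 192.34693046172148, 'k1': -0.09881990661626479, 'R': array([[ 0.00609836, -0.9999291 , -0.01022753],
       [-0.98860316, -0.00449016, -0.15047802],
       [ 0.15042143,  0.01102864, -0.98856045]]), 't': array([0.02525401, 0.58190766, 1.17570393])} [0.39827068 0.01489866 1.250077  ]
scene {'fx': 391.8408544298578, 'fy': 391.8408544298578, 'cx': 252.4474900302071, 'cy': 191.29118256405343, 'k1': -0.014830503816377644, 'R': array([[ 0.69301196, -0.72091228, -0.00446177],
       [-0.4334621 , -0.41172523, -0.80161895],
       [ 0.57605993,  0.55746552, -0.59781866]]), 't': array([-0.36794631,  0.32155385,  0.95459314])} [-0.15553025 -0.66501795  0.82679556]
[[ 2.68157606e-04 -9.64267347e-01 -2.64930956e-01  6.67492123e-02]
 [ 9.99999792e-01  1.03045404e-04  6.37125362e-04 -1.50774521e-03]
 [-5.87059265e-04 -2.64931072e-01  9.64267174e-01 -1.18610586e-01]
 [ 0.00000000e+00  0.00000000e+00  0.00000000e+00  1.00000000e+00]]
```

View pics/top0.png

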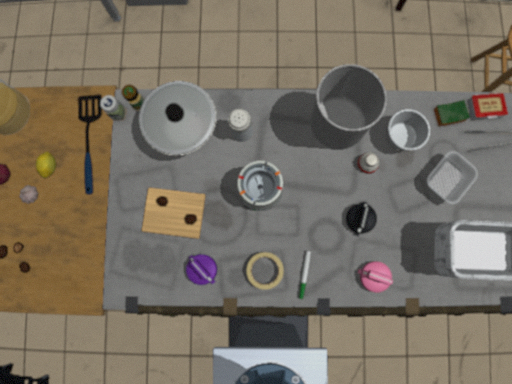

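View pics/scene0.png

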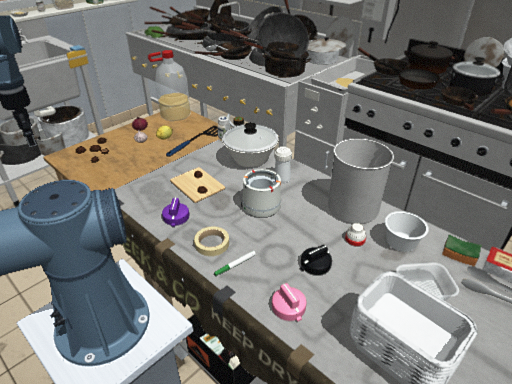

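The top picture's candidates are:
- **Lids:** black (361,217), purple (201,269) and pink (376,277). I choose the black one.
- **Mushrooms:** on the board (162,201) and (190,218). The brown bits on the wooden counter, (3,251), (18,247) and (25,267), are not the target.
- **Grinder:** (260,184).

Next I check these in one close crop and measure.

Run:
```python
from h import *
import pickle
d=pickle.load(open('d0.pkl','rb')); c=d['top']; im=c['pixels']
b=lambda x0,y0,w,h,s:cv2.resize(im[y0:y0+h,x0:x0+w],(w*s,h*s),interpolation=cv2.INTER_CUBIC)
A=b(140,185,70,56,5);B=b(230,155,60,56,5);C=b(335,195,56,56,5)
# black lid
cv2.imwrite('pics/crop1.png',cv2.cvtColor(np.hstack([cv2.resize(x,(264,264)) for x in (A,B,C)]),cv2.COLOR_RGB2BGR))
P=cloud(c); hsv=cv2.cvtColor(im,cv2.COLOR_RGB2HSV)
# table check
print('table',P[230,330])
# mushrooms
g=im.max(2)
for nm,(x0,x1,y0,y1),thr,zz in (('m',(146,204,190,238),90,.012+.012),):
    m=np.zeros(g.shape,np.uint8); m[y0:y1,x0:x1]=(g[y0:y1,x0:x1]<thr)
    n,l,s,ce=cv2.connectedComponentsWithStats(m)
    for i in range(1,n):
        if s[i,4]>20:
            w=P[l==i]; print(nm,s[i],ce[i],onplane(c,*ce[i],zz),np.nanpercentile(w[:,2],[10,50,95]))
            ys,xs=np.where(l==i); print(cv2.minAreaRect(np.array([onplane(c,x,y,zz)[:2]*1000 for x,y in zip(xs,ys)],np.float32)))
# lid black disk
m=np.zeros(g.shape,np.uint8); m[195:245,335:385]=g[195:245,335:385]<60
n,l,s,ce=cv2.connectedComponentsWithStats(m)
i=1+np.argmax(s[1:,4]); print('lid',s[i],ce[i],onplane(c,*ce[i],.022))
w=P[195:245,335:385].reshape(-1,3); t=w[(w[:,2]>.045)&(w[:,2]<.08)]
print('bar',len(t),cv2.minAreaRect((t[:,:2]*1000).astype(np.float32)),t.mean(0))
t=w[(w[:,2]>.016)&(w[:,2]<.08)]; print('lidc',cv2.minEnclosingCircle((t[:,:2]*1000).astype(np.float32)))
# grinder
w=P[150:215,225:295].reshape(-1,3); t=w[(w[:,2]>.1)&(w[:,2]<.125)]
print('gr',len(t),cv2.minEnclosingCircle((t[:,:2]*1000).astype(np.float32)),np.median(t[:,2]))
h,S,V=hsv[...,0],hsv[...,1],hsv[...,2]
mm=np.zeros(g.shape,np.uint8); R=(slice(155,212),slice(230,292)); mm[R]=((S>80)&(V>110)&((h<22)|(h>170)))[R]
n,l,s,ce=cv2.connectedComponentsWithStats(mm)
for i in range(1,n): print('mark',s[i,4],ce[i],onplane(c,*ce[i],.112),np.median(im[l==i],0))
```

```text
table [ 0.48034448 -0.17151481 -0.00247436]
m [157 197  10   9  76] [161.68421053 200.93421053] [0.55872894 0.31078727 0.024     ] [0.02153553 0.02609914 0.03078233]
((558.5554809570312, 311.33355712890625), (23.06525993347168, 26.43588638305664), 0.35316890478134155)
m [185 215  11   9  87] [189.91954023 218.77011494] [0.50824008 0.2279609  0.024     ] [0.01921004 0.02444883 0.03062512]
((507.6065673828125, 227.75961303710938), (22.728744506835938, 28.69596290588379), 0.4329734742641449)
lid [345 202  20  33 418] [354.61004785 216.93062201] [ 0.51590606 -0.23847223  0.022     ]
bar 186 ((512.188232421875, -256.70538330078125), (22.86008071899414, 60.24028015136719), 73.97223663330078) [ 0.51140587 -0.25555745  0.05639143]
lidc ((511.7167663574219, -258.12548828125), 42.78750228881836)
gr 694 ((597.8740234375, 29.504547119140625), 60.488773345947266) 0.11087677850360811
mark 17 [277.         172.82352941] [ 0.62414342 -0.01598289  0.112     ] [171. 113.  73.]
mark 15 [240.93333333 176.86666667] [0.61281149 0.0798105  0.112     ] [154.  76.  74.]
mark 14 [278.85714286 187.5       ] [ 0.58462812 -0.02090135  0.112     ] [159.5  75.   72.5]
mark 18 [242.         191.88888889] [0.5724453  0.07646366 0.112     ] [173.5 109.5  69.5]
```

View pics/crop1.png

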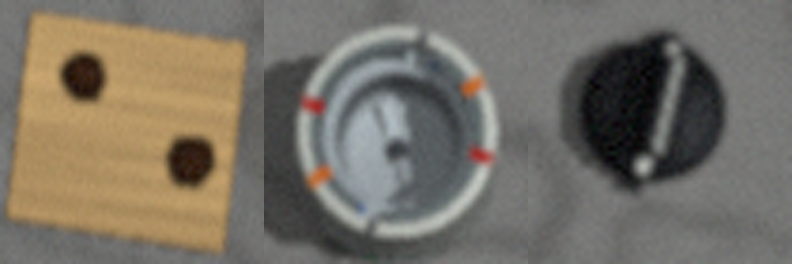

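The crop confirms three things. The two mushrooms lie on the board at crop (83,77) and (190,160). The grinder has slot ticks at (420,40) and (370,225) and orange marks at (473,87) and (320,177). The lid is the black one with its white pointer at (657,110). From the marks the slot heading is about -15.7°, and the lid bar is at about -16°. First I move over mushroom a.

```bash
cat >> h.py <<'E'
def go(x,y,z,head=None):
    o=ctrl.get_obs(); R=quatR(o['eef_rot']); d=R.T@(np.array([x,y,z])-o['eef_pos'])*100
    hy=np.degrees(np.arctan2(R[1,1],R[0,1])); tw=0 if head is None else (hy-head+90)%180-90
    print('d',d.round(2),'twist',round(tw,2),'ypos head',round(hy,2),'tilt',R[:,2].round(3))
E
python3 - <<'E'
from h import *
print(ctrl.tip_reach); go(.559,.311,.17)
E
```

```text
0.025
d [-47.57 -14.68   8.57] twist 0 ypos head 77.12 tilt [-0.001 -0.001 -1.   ]
```

servo_tool:
  motion:
    - [[-4.8,-1.5,0.8,0,-1],[-9.5,-2.9,1.7,0,-1],[-14.3,-4.4,2.5,0,-1],[-19,-5.9,3.4,0,-1],[-23.8,-7.3,4.3,0,-1]]

```text
time_s: 0.65
eef_pos: [0.3428, 0.4363, 0.2133]
eef_rot: [-0.0, 0.112, 0.994, -0.0]
wrist_force: [0.6, 0.1, -0.4]
opening: 1.0
grasp_force: 0.0
```

servo_tool:
  motion:
    - [[-4.8,-1.5,0.8,0,-1],[-9.5,-2.9,1.7,0,-1],[-14.3,-4.4,2.5,0,-1],[-19,-5.9,3.4,0,-1],[-23.8,-7.3,4.3,0,-1]]

```text
time_s: 1.15
eef_pos: [0.5565, 0.3132, 0.1706]
eef_rot: [-0.0, 0.112, 0.994, -0.0]
wrist_force: [0.1, 0.4, 0.7]
opening: 0.998
grasp_force: 0.0
```

servo_tool:
  motion:
    - [[0,0,0,0,-1],[0,0,0,0,-1]]

```text
time_s: 1.35
eef_pos: [0.5554, 0.3136, 0.1701]
eef_rot: [-0.001, 0.113, 0.994, -0.0]
wrist_force: [0.0, 0.2, -0.2]
opening: 0.999
grasp_force: 0.0
```

Run:
```python
from h import *
o=ctrl.get_obs(); c=cam('wrist'); save(c,'w1.png'); P=cloud(c,o)
g=c['pixels'].max(2); m=(g<90).astype(np.uint8)
n,l,s,ce=cv2.connectedComponentsWithStats(m)
for i in range(1,n):
    if s[i,4]>150: print(s[i],ce[i],onplane(c,*ce[i],.022,o),np.nanpercentile(P[l==i],[3,50,97],axis=0).round(4).tolist())
print(o['eef_pos']); go(.559,.311,.035)
```

```text
[  58    0   84   64 3277] [103.38327739  26.53585597] [0.39301612 0.21999295 0.022     ] [[0.3742, 0.1887, -0.0], [0.3917, 0.2205, 0.0195], [0.4109, 0.2427, 0.0551]]
[ 298    0  127  217 7608] [379.89629338 141.14957939] [0.53836627 0.4308195  0.022     ] [[0.4422, 0.3662, -0.0003], [0.5568, 0.4508, 0.0011], [0.6038, 0.4761, 0.0024]]
[ 137  144   41   33 1066] [157.05628518 160.25234522] [0.50972447 0.22952537 0.022     ] [[0.4965, 0.2137, 0.0179], [0.5096, 0.231, 0.0255], [0.5225, 0.2447, 0.0287]]
[    0   157   512   227 58792] [246.89391414 315.80060212] [0.69061957 0.27083461 0.022     ] [[0.5297, 0.0808, 0.0005], [0.5479, 0.3095, 0.2147], [0.7329, 0.5383, 0.2447]]
[239 177  37  31 879] [256.55176337 192.0261661 ] [0.55963187 0.31161722 0.022     ] [[0.5468, 0.298, 0.0189], [0.5582, 0.3119, 0.0278], [0.5715, 0.3266, 0.0314]]
[0.55535472 0.31355177 0.17010449]
d [-0.54 -0.24 13.56] twist 0 ypos head 77.08 tilt [-0.002 -0.    -1.   ]
```

View pics/w1.png

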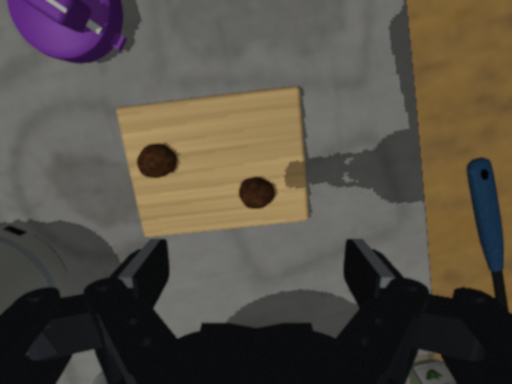

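The wrist view shows mushroom a at (257,192) and mushroom b at (157,160) on the board, agreeing with the top view. I descend onto a.

servo_tool:
  motion:
    - [[-0.3,-0.1,4.5,0,-1],[-0.5,-0.2,9,0,-0.6],[-0.5,-0.2,11.5,0,-0.4],[-0.5,-0.2,13,0,-0.2],[-0.5,-0.2,13,0,-0.1]]

```text
time_s: 1.9
eef_pos: [0.5571, 0.3122, 0.0394]
eef_rot: [-0.002, 0.111, 0.994, -0.001]
wrist_force: [0.1, -0.6, 0.1]
opening: 0.547
grasp_force: 0.0
```

servo_tool:
  motion:
    - [[0,0,0,0,1],[0,0,0,0,1],[0,0,0,0,1],[0,0,0,0,1],[0,0,0,0,1]]

```text
time_s: 2.4
eef_pos: [0.5607, 0.3122, 0.0432]
eef_rot: [0.001, 0.112, 0.994, 0.001]
wrist_force: [-1.0, 1.0, 6.2]
opening: 0.319
grasp_force: 56.8
```

Run:
```python
from h import *
print(ctrl.get_obs()['eef_pos'],ctrl.get_obs()['opening'])
go(.598,.0295,.19)
```

```text
[0.56074511 0.31216638 0.04315428] 0.31890118891886504
d [ -9.97 -26.7  -14.71] twist 0 ypos head 77.11 tilt [ 0.003  0.001 -1.   ]
```

servo_tool:
  motion:
    - [[0,0,-4.5,0,1],[0,0,-9,0,1],[-1.5,-4,-12,0,1],[-3.1,-8.3,-14,0,1],[-4.6,-12.5,-14.7,0,1]]

```text
time_s: 2.9
eef_pos: [0.5779, 0.1787, 0.1919]
eef_rot: [0.003, 0.111, 0.994, 0.001]
wrist_force: [0.4, -0.4, -0.8]
opening: 0.318
grasp_force: 55.2
```

servo_tool:
  motion:
    - [[-1.5,-4.2,0,0,1],[-3,-8.5,0,0,1],[-4.5,-12.7,0,0,1],[-4.8,-14.2,0,0,1],[-4.8,-14.2,0,0,1]]

```text
time_s: 3.4
eef_pos: [0.5917, 0.0281, 0.1885]
eef_rot: [0.0, 0.114, 0.993, -0.0]
wrist_force: [0.2, -0.1, 1.0]
opening: 0.322
grasp_force: 55.2
```

Run:
```python
from h import *
o=ctrl.get_obs();print(o['eef_pos'],o['opening'],o['grasp_force'])
go(.590,.030,.135)
```

```text
[0.59169266 0.0280558  0.18845601] 0.3223132863751091 55.192311374299834
d [0.21 0.15 5.35] twist 0 ypos head 76.9 tilt [ 0. -0. -1.]
```

servo_tool:
  motion:
    - [[0.2,0.2,3,0,1],[0.2,0.2,5.3,0,1],[0.2,0.2,5.3,0,1],[0.2,0.2,5.3,0,0],[0.2,0.2,5.3,0,-0.1]]

```text
time_s: 3.9
eef_pos: [0.5911, 0.0335, 0.1369]
eef_rot: [0.001, 0.112, 0.994, 0.0]
wrist_force: [0.4, 0.8, 0.6]
opening: 0.549
grasp_force: 0.0
```

servo_tool:
  motion:
    - [[0,0,0,0,-0.1],[0,0,0,0,-0.1],[0,0,-3,0,-0.1],[0,0,-5,0,-0.1],[0,0,-5,0,-0.1]]

```text
time_s: 4.4
eef_pos: [0.5925, 0.0325, 0.1893]
eef_rot: [0.004, 0.112, 0.994, -0.0]
wrist_force: [-0.2, 0.4, 0.6]
opening: 0.552
grasp_force: 0.0
```

Run:
```python
from h import *
o=ctrl.get_obs();print(o['eef_pos'],o['opening'],o['grasp_force'])
c=cam('top'); i=c['pixels'][150:215,225:295]; cv2.imwrite('pics/g1.png',cv2.cvtColor(cv2.resize(i,None,fx=4,fy=4,interpolation=2),cv2.COLOR_RGB2BGR))
go(.509,.230,.17);go(.509,.230,.044)
```

```text
[0.59249703 0.03245525 0.18930385] 0.5515560489531026 0.0
d [12.44 17.41  1.68] twist 0 ypos head 77.11 tilt [ 0.004 -0.001 -1.   ]
d [12.5  17.4  14.28] twist 0 ypos head 77.11 tilt [ 0.004 -0.001 -1.   ]
```

servo_tool:
  motion:
    - [[2.5,3.5,0,0,-0.3],[5,7,0,0,-0.4],[7.5,10.5,0,0,-0.4],[10,14,1,0,-0.4],[12.4,17.4,2,0,-0.4]]

```text
time_s: 4.95
eef_pos: [0.5067, 0.2314, 0.1642]
eef_rot: [-0.0, 0.112, 0.994, -0.0]
wrist_force: [0.9, -0.9, 0.6]
opening: 0.699
grasp_force: 0.0
```

servo_tool:
  motion:
    - [[0,0,4,0,-0.4],[0,0,8,0,-0.4],[0,0,10.8,0,-0.3],[0,0,12.1,0,-0.2],[0,0,12.1,0,-0.2]]

```text
time_s: 5.45
eef_pos: [0.506, 0.2295, 0.0417]
eef_rot: [-0.002, 0.112, 0.994, -0.001]
wrist_force: [0.8, -0.2, -0.1]
opening: 0.601
grasp_force: 0.0
```

Run:
```python
from h import *
go(.5095,.230,.042)
```

```text
d [-0.33  0.13 -0.03] twist 0 ypos head 77.11 tilt [-0.005 -0.001 -1.   ]
```

servo_tool:
  motion:
    - [[0,0,0.1,0,0.2],[0,0,0,0,1],[0,0,0,0,1],[0,0,0,0,1],[0,0,0,0,1]]

```text
time_s: 5.95
eef_pos: [0.5149, 0.2314, 0.0519]
eef_rot: [0.007, 0.112, 0.994, 0.002]
wrist_force: [-1.6, -1.2, 30.2]
opening: 0.003
grasp_force: 14.8
```

Run:
```python
from h import *
go(.606,.030,.19)
```

```text
d [-13.56 -17.52 -13.73] twist 0 ypos head 77.13 tilt [ 0.015  0.003 -1.   ]
```

View pics/g1.png

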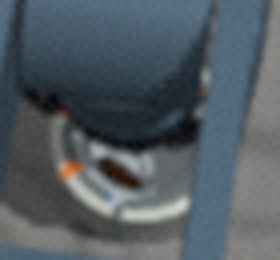

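Mushroom a is in the bowl (brown at crop (122,170)). The grip on b closed empty and pushed the board, so I lift, open and look.

servo_tool:
  motion:
    - [[0,0,-4,0,0.5],[0,0,-8,0,-0.4],[5,0,-12,0,-0.4],[5,0,-12,0,-0.4],[5,0,-12,0,-0.4]]

```text
time_s: 6.45
eef_pos: [0.4596, 0.242, 0.1671]
eef_rot: [0.003, 0.111, 0.994, 0.001]
wrist_force: [-0.5, 0.1, -0.8]
opening: 0.698
grasp_force: 0.0
```

Run:
```python
from h import *
o=ctrl.get_obs(); c=cam('wrist'); P=cloud(c,o); print(o['eef_pos'])
save({'pixels':c['pixels']},'w2.png')
g=c['pixels'].max(2); m=(g<90).astype(np.uint8)
n,l,s,ce=cv2.connectedComponentsWithStats(m)
for i in range(1,n):
    if 150<s[i,4]<9000:
        ys,xs=np.where(l==i); print(s[i],ce[i],onplane(c,*ce[i],.022,o),np.nanpercentile(P[l==i],[3,50,97],axis=0).round(4).tolist(),cv2.minAreaRect(np.array([onplane(c,x,y,.022,o)[:2]*1000 for x,y in zip(xs,ys)],np.float32)))
```

```text
[0.45961033 0.24196394 0.16707543]
[  0   0  39  21 613] [16.22185971  7.92495922] [0.26998249 0.08471047 0.022     ] [[0.2541, 0.0571, 0.0012], [0.2614, 0.0718, 0.0032], [0.2664, 0.0905, 0.0048]] ((271.90924072265625, 85.89506530761719), (33.68562698364258, 14.746969223022461), 75.63629913330078)
[ 143   48  102   98 2635] [210.371537    95.51461101] [0.37204821 0.22088235 0.022     ] [[0.3391, 0.1887, -0.0001], [0.3732, 0.2245, 0.024], [0.4078, 0.2438, 0.0561]] ((366.52294921875, 215.9967498779297), (87.93031311035156, 60.122772216796875), 21.319982528686523)
[   0   85   73  107 2977] [ 46.42996305 134.44810212] [0.37053438 0.06937722 0.022     ] [[0.3239, 0.0342, -0.0002], [0.37, 0.0614, 0.0023], [0.4149, 0.0746, 0.0221]] ((372.9515686035156, 64.7681884765625), (52.82697296142578, 95.05284118652344), 82.61119079589844)
[  0 170  16  15 151] [  5.50331126 177.94039735] [0.39877179 0.01488069 0.022     ] [[0.392, -0.0081, 0.0], [0.3997, -0.0015, 0.0018], [0.4037, 0.007, 0.0177]] ((399.80377197265625, 16.467992782592773), (14.194428443908691, 13.949088096618652), 63.90748596191406)
[238 224  37  30 860] [255.98139535 238.49186047] [0.50979422 0.22958128 0.022     ] [[0.4969, 0.2142, 0.0186], [0.5082, 0.2299, 0.0255], [0.5218, 0.2449, 0.0288]] ((510.029052734375, 229.53086853027344), (35.032047271728516, 30.675460815429688), 77.14464569091797)
```

View pics/w2.png

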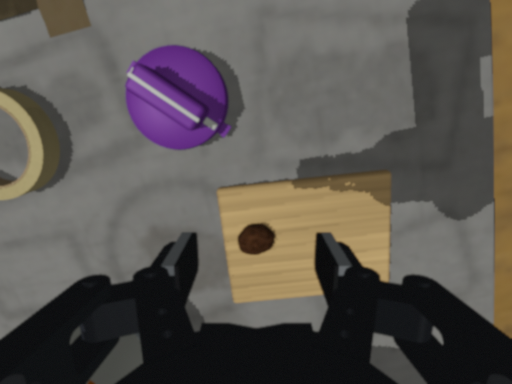

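Mushroom b has not moved: pixel (256,238), world (0.510, 0.2296). I retry lower and better centred.

Run:
```python
from h import *
go(.510,.2296,.05)
```

```text
d [-5.12 -0.06 11.57] twist 0 ypos head 77.17 tilt [ 0.003  0.001 -1.   ]
```

servo_tool:
  motion:
    - [[-4,0,3,0,-0.4],[-5.2,0,7,0,-0.4],[-5.2,0,10.7,0,-0.3],[-5.2,0,11.6,0,-0.1],[-5.2,0,11.6,0,0]]

```text
time_s: 7.0
eef_pos: [0.5083, 0.2288, 0.0455]
eef_rot: [-0.003, 0.112, 0.994, -0.001]
wrist_force: [-0.2, 0.4, -0.2]
opening: 0.501
grasp_force: 0.0
```

Run:
```python
from h import *
go(.510,.2296,.038)
```

```text
d [-0.15  0.12  0.75] twist 0 ypos head 77.09 tilt [-0.006 -0.001 -1.   ]
```

servo_tool:
  motion:
    - [[-0.1,0.1,0.2,0,0],[-0.1,0.1,0.4,0,0],[-0.1,0.1,0.6,0,0],[-0.1,0.1,0.6,0,0],[-0.1,0.1,0.6,0,0]]

```text
time_s: 7.5
eef_pos: [0.5114, 0.2305, 0.0429]
eef_rot: [0.001, 0.112, 0.994, 0.0]
wrist_force: [0.3, -0.4, 0.2]
opening: 0.499
grasp_force: 0.0
```

servo_tool:
  motion:
    - [[0,0,0.2,0,0],[0,0,0.4,0,0],[0,0,0.4,0,0]]

```text
time_s: 7.8
eef_pos: [0.5109, 0.2303, 0.0379]
eef_rot: [-0.0, 0.112, 0.994, -0.0]
wrist_force: [-0.2, -0.1, -0.4]
opening: 0.497
grasp_force: 0.0
```

servo_tool:
  motion:
    - [[0,0,0,0,0.15],[0,0,0,0,0.3],[0,0,0,0,0.3]]

```text
time_s: 8.1
eef_pos: [0.5114, 0.2303, 0.0386]
eef_rot: [0.0, 0.112, 0.994, -0.0]
wrist_force: [-1.1, -0.0, 4.5]
opening: 0.375
grasp_force: 59.2
```

servo_tool:
  motion:
    - [[0,0,0,0,1],[0,0,-1,0,1],[0,0,-3,0,1],[0,0,-6,0,1],[0,0,-8,0,1]]

```text
time_s: 8.6
eef_pos: [0.5118, 0.2305, 0.1203]
eef_rot: [0.001, 0.112, 0.994, 0.0]
wrist_force: [0.7, 0.2, 0.4]
opening: 0.373
grasp_force: 59.5
```

Run:
```python
from h import *
print(ctrl.get_obs()['opening']);go(.604,.030,.19)
```

```text
0.3734804316369124
d [-13.47 -17.49  -6.96] twist 0 ypos head 77.12 tilt [ 0.002  0.    -1.   ]
```

servo_tool:
  motion:
    - [[0,0,-4,0,1],[-2.5,-3.2,-6.5,0,1],[-5.5,-7,-7,0,1],[-8,-10.5,-7,0,1],[-10.5,-13.7,-7,0,1]]

```text
time_s: 9.1
eef_pos: [0.5837, 0.0717, 0.1894]
eef_rot: [0.001, 0.112, 0.994, 0.0]
wrist_force: [-0.8, -0.9, -0.8]
opening: 0.377
grasp_force: 59.5
```

servo_tool:
  motion:
    - [[-3,-3.8,0,0,1],[-3,-3.8,0,0,1],[-3,-3.8,0,0,1]]

```text
time_s: 9.4
eef_pos: [0.6039, 0.0286, 0.1883]
eef_rot: [-0.0, 0.113, 0.994, 0.0]
wrist_force: [-0.7, 0.7, -0.3]
opening: 0.371
grasp_force: 59.6
```

Run:
```python
from h import *
print(ctrl.get_obs()['opening']);go(.604,.030,.137)
```

```text
0.3710004238230902
d [0.02 0.14 5.13] twist 0 ypos head 76.97 tilt [-0.  0. -1.]
```

servo_tool:
  motion:
    - [[0,0.1,3,0,1],[0,0.1,5.1,0,1],[0,0.1,5.1,0,1],[0,0.1,5.1,0,0],[0,0.1,5.1,0,-0.1]]

```text
time_s: 9.9
eef_pos: [0.6048, 0.0312, 0.1389]
eef_rot: [0.001, 0.112, 0.994, -0.0]
wrist_force: [0.9, 0.0, 0.6]
opening: 0.553
grasp_force: 0.0
```

servo_tool:
  motion:
    - [[0,0,0,0,-0.1],[0,0,0,0,-0.1],[0,0,-3,0,-0.1],[0,0,-6,0,-0.1],[1,-4,-7,0,-0.1]]

```text
time_s: 10.4
eef_pos: [0.5884, -0.0041, 0.2116]
eef_rot: [0.004, 0.11, 0.994, 0.0]
wrist_force: [0.2, -1.3, 0.4]
opening: 0.549
grasp_force: 0.0
```

Run:
```python
from h import *
o=ctrl.get_obs(); print(o['eef_pos'],o['opening']);go(.5118,-.2565,.17,74)
```

```text
[ 0.58835437 -0.00405337  0.21164183] 0.5487280232568824
d [  1.98 -26.31   4.11] twist 3.37 ypos head 77.37 tilt [ 0.008 -0.    -1.   ]
```

servo_tool:
  motion:
    - [[1,-4.5,0,1,-1],[3,-9,0,2,-1],[5,-13.5,0,3,-1],[6,-18,0,3.3,-1],[7,-22.5,0,3.3,-1]]

```text
time_s: 10.9
eef_pos: [0.4659, -0.2114, 0.2081]
eef_rot: [0.001, 0.141, 0.99, -0.0]
wrist_force: [0.4, -0.8, -0.2]
opening: 0.999
grasp_force: 0.0
```

servo_tool:
  motion:
    - [[0.5,-3.5,0,0,-1],[1,-4,1,0,-1],[1,-4,1,0,-1],[1,-4,1,0,-1]]

```text
time_s: 11.3
eef_pos: [0.4463, -0.2446, 0.197]
eef_rot: [-0.0, 0.141, 0.99, 0.0]
wrist_force: [0.0, -0.8, 1.1]
opening: 0.996
grasp_force: 0.0
```

Run:
```python
from h import *
o=ctrl.get_obs(); c=cam('wrist'); P=cloud(c,o); print(o['eef_pos'])
t=cam('top'); Pt=cloud(t)
W=P.reshape(-1,3)
def near(W,z0,z1): return W[(abs(W[:,0]-.512)<.06)&(abs(W[:,1]+.257)<.06)&(W[:,2]>z0)&(W[:,2]<z1)]
b=near(W,.05,.07); print('bar',len(b),cv2.minAreaRect((b[:,:2]*1000).astype(np.float32)),np.median(b,0))
b=near(W,.017,.07); print('lid',len(b),cv2.minEnclosingCircle((b[:,:2]*1000).astype(np.float32)))
im=np.hstack([c['pixels'],np.zeros((384,8,3),np.uint8),cv2.resize(t['pixels'][150:214,228:274],(276,384),interpolation=2)])
save({'pixels':im},'w3.png')
w=Pt[150:215,225:295].reshape(-1,3); q=w[(w[:,2]>.1)&(w[:,2]<.125)]
print('gr',len(q),cv2.minEnclosingCircle((q[:,:2]*1000).astype(np.float32)))
```

```text
[ 0.44625083 -0.24455103  0.19703664]
bar 1265 ((514.0527954101562, -261.11346435546875), (21.282922744750977, 60.64006042480469), 74.3595199584961) [ 0.51095696 -0.2600812   0.05886131]
lid 4786 ((513.5059204101562, -260.42218017578125), 42.743621826171875)
gr 695 ((597.9395751953125, 29.50716209411621), 60.50570297241211)
```

View pics/w3.png

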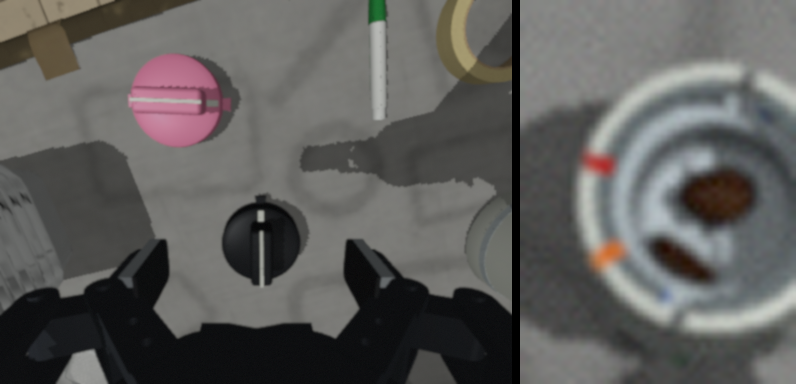

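Both mushrooms are in the bowl, at right panel (718,195) and (682,260). The black lid is at (261,240) in the wrist view with its bar between the jaws' lines, and pink stays untouched. I approach the lid.

Run:
```python
from h import *
go(.5135,-.2605,.085,74.3)
```

```text
d [-6.85  0.3  11.24] twist -0.38 ypos head 73.92 tilt [ 0.  0. -1.]
```

servo_tool:
  motion:
    - [[-3.5,0.1,1,-0.4,-1],[-6.8,0.3,4,-0.4,-1],[-6.8,0.3,8,-0.4,-1],[-6.8,0.3,11.2,-0.4,-1],[-6.8,0.3,11.2,-0.4,-0.3]]

```text
time_s: 11.9
eef_pos: [0.5101, -0.2579, 0.0804]
eef_rot: [-0.004, 0.136, 0.991, 0.003]
wrist_force: [-1.6, -0.2, 0.7]
opening: 0.858
grasp_force: 0.0
```

servo_tool:
  motion:
    - [[0,0,0,0,-0.2],[0,0,0,0,-0.2]]

```text
time_s: 12.1
eef_pos: [0.5139, -0.2621, 0.0876]
eef_rot: [0.002, 0.137, 0.991, -0.001]
wrist_force: [-0.1, -0.6, 1.0]
opening: 0.6
grasp_force: 0.0
```

Run:
```python
from h import *
print(ctrl.get_obs()['eef_pos'],ctrl.get_obs()['wrist_force']);go(.5135,-.2605,.066,74.3)
```

```text
[ 0.51388366 -0.26211106  0.08762975] [-0.09529766 -0.56444865  0.96393101]
d [0.09 0.15 2.16] twist -0.03 ypos head 74.27 tilt [ 0.003 -0.002 -1.   ]
```

servo_tool:
  motion:
    - [[0,0.1,1,0,-0.1],[0,0.1,2,0,0.1],[0,0.1,2,0,0.2],[0,0.1,2,0,0.3],[0,0.1,2,0,0.3]]

```text
time_s: 12.6
eef_pos: [0.5127, -0.2608, 0.0654]
eef_rot: [0.0, 0.137, 0.991, -0.0]
wrist_force: [0.1, -1.3, -0.5]
opening: 0.351
grasp_force: 0.0
```

servo_tool:
  motion:
    - [[0,0,0,0,1],[0,0,0,0,1],[0,0,0,0,1]]

```text
time_s: 12.9
eef_pos: [0.513, -0.2609, 0.0658]
eef_rot: [0.0, 0.137, 0.991, -0.0]
wrist_force: [0.5, 0.0, 3.0]
opening: 0.245
grasp_force: 59.8
```

The lid is held (opening 0.245, about 60 N). I lift it, carry it, and stop short of the grinder for a wrist look at the collar.

servo_tool:
  motion:
    - [[0,0,-1,0,1],[0,0,-4,0,1],[0,0,-8,0,1],[0,0,-12.5,0,1],[0,0,-17,0,1]]

```text
time_s: 13.4
eef_pos: [0.512, -0.2601, 0.2369]
eef_rot: [-0.001, 0.137, 0.991, 0.0]
wrist_force: [-0.3, -0.9, -0.9]
opening: 0.244
grasp_force: 59.2
```

Run:
```python
from h import *
print(ctrl.get_obs()['eef_pos'],ctrl.get_obs()['opening']);go(.51,.03,.25,74.3)
```

```text
[ 0.51197938 -0.26013738  0.23685353] 0.24413288892318014
d [ 8.08 27.87 -1.29] twist -0.08 ypos head 74.22 tilt [-0.001  0.001 -1.   ]
```

servo_tool:
  motion:
    - [[1,3.5,-0.5,0,1],[2.3,8,-1,0,1],[3.6,12.5,-1.2,0,1],[4.9,17,-1.2,0,1],[6.2,21.5,-1.2,0,1]]

```text
time_s: 13.9
eef_pos: [0.5108, -0.0351, 0.2477]
eef_rot: [0.0, 0.138, 0.99, -0.0]
wrist_force: [1.8, 0.7, -1.8]
opening: 0.238
grasp_force: 59.3
```

servo_tool:
  motion:
    - [[1.2,4,0,0,1],[1.9,6.4,0,0,1],[1.9,6.4,0,0,1],[1.9,6.4,0,0,1],[1.9,6.4,0,0,1]]

```text
time_s: 14.4
eef_pos: [0.5105, 0.0291, 0.2473]
eef_rot: [-0.0, 0.138, 0.99, -0.0]
wrist_force: [-0.7, -0.3, -0.9]
opening: 0.244
grasp_force: 59.4
```

```bash
cat > gr.py <<'E'
from h import *
o=ctrl.get_obs(); c=cam('wrist'); P=cloud(c,o); print(o['eef_pos'],o['opening'])
W=P.reshape(-1,3); ok=(abs(W[:,0]-.6)<.08)&(abs(W[:,1]-.03)<.08)&(W[:,2]>.105)&(W[:,2]<.122)
q=W[ok]; print('gr',len(q),cv2.minEnclosingCircle((q[:,:2]*1000).astype(np.float32)),np.median(q[:,2]))
im=c['pixels']; hsv=cv2.cvtColor(im,cv2.COLOR_RGB2HSV); h,S,V=cv2.split(hsv)
m=((S>90)&(V>90)&((h<22)|(h>170))&(ok.reshape(V.shape))).astype(np.uint8)
n,l,s,ce=cv2.connectedComponentsWithStats(m)
C=np.array(cv2.minEnclosingCircle((q[:,:2]*1000).astype(np.float32))[0])/1000
for i in range(1,n):
    if s[i,4]>15:
        p=onplane(c,*ce[i],.112,o); print('mark',s[i,4],ce[i].round(1),p.round(4),np.median(im[l==i],0),np.degrees(np.arctan2(p[1]-C[1],p[0]-C[0])).round(1),np.hypot(*(p[:2]-C)).round(4))
save(c,'w4.png')
E
python3 gr.py
```

```text
[0.51049254 0.02911391 0.24733386] 0.24415356774967464
gr 898 ((601.0960693359375, 28.329551696777344), 60.3009033203125) 0.11309869166310374
mark 18 [336.3 274.5] [0.613  0.0801 0.112 ] [157.5  64.5  62.5] 77.0 0.0531
```

View pics/w4.png

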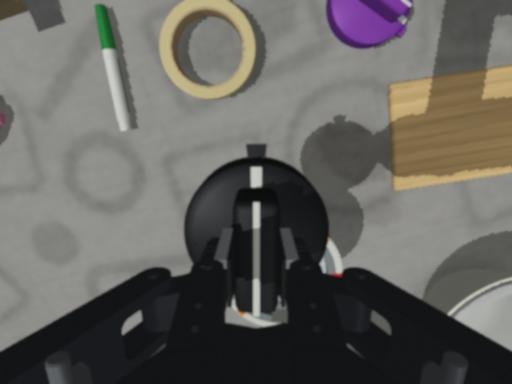

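The lid is held in view with its centre near (256,232), and the grinder is hidden under the hand at the bottom (260,318). Image up is toward the robot, so I move past the grinder to see it with the same camera, and measure the lid in the hand as well.

servo_tool:
  motion:
    - [[-4.5,1.3,0,0,1],[-9,2.6,0,0,1],[-13.5,3.9,0,0,1],[-17.5,5,0,0,1],[-17.5,5,0,0,1]]

```text
time_s: 14.95
eef_pos: [0.6959, 0.0282, 0.244]
eef_rot: [-0.001, 0.139, 0.99, -0.0]
wrist_force: [-1.1, 0.2, -2.9]
opening: 0.241
grasp_force: 59.4
```

servo_tool:
  motion:
    - [[0,0,0,0,1],[0,0,0,0,1],[0,0,0,0,1]]

```text
time_s: 15.25
eef_pos: [0.6918, 0.03, 0.248]
eef_rot: [0.0, 0.138, 0.99, -0.0]
wrist_force: [-0.2, -0.7, -1.5]
opening: 0.244
grasp_force: 59.4
```

```bash
cat >> gr.py <<'E'
from scipy.optimize import least_squares
def fit(p,r): return least_squares(lambda a:np.hypot(p[:,0]-a[0],p[:,1]-a[1])-r,p.mean(0),loss='soft_l1',f_scale=.001).x
e=o['eef_pos']; R=quatR(o['eef_rot'])
# grinder outer hull of collar top
hl=cv2.convexHull((q[:,:2]).astype(np.float32))[:,0]; f=fit(hl,.060); print('gr fit',f,np.abs(np.hypot(*(hl-f).T)-.06).mean())
# lid in hand
zl=e[2]-.066
k=(np.hypot(W[:,0]-e[0],W[:,1]-e[1])<.06)&(W[:,2]>zl+.015)&(W[:,2]<zl+.034); L=W[k]; print('lid pts',len(L),np.median(L[:,2])-e[2])
T=(L-e)@R; up=T[T[:,0]>0.005]
hl=cv2.convexHull(up[:,:2].astype(np.float32))[:,0]; hl=hl[hl[:,0]>.012]; f=fit(hl,.043); print('lid in tool mm',f*1000,np.abs(np.hypot(*(hl-f).T)-.043).mean()*1000,len(hl))
# white pointer line
pm=((S<60)&(V>150)&(np.hypot(W[:,0]-e[0],W[:,1]-e[1])<.045).reshape(V.shape)&(W[:,2]>zl+.025).reshape(V.shape)&(W[:,2]<zl+.07).reshape(V.shape))
t=((P[pm]-e)@R)[:,:2]; vx=cv2.fitLine(t.astype(np.float32),cv2.DIST_HUBER,0,.01,.01).ravel(); print('pointer',len(t),np.degrees(np.arctan2(vx[1],vx[0])),vx[2:]*1000,t.min(0)*1000,t.max(0)*1000)
E
python3 gr.py
```

```text
[0.69178607 0.03001904 0.24804978] 0.24399575866697332
gr 7734 ((599.3549194335938, 27.42044448852539), 60.46926498413086) 0.11288789987551537
mark 169 [269.7  36.6] [0.5739 0.0733 0.112 ] [210. 131.  42.] 119.1 0.0525
mark 134 [160.4  86.8] [ 0.5855 -0.023   0.112 ] [204.  66.  59.] -105.4 0.0523
mark 134 [288.1  86. ] [0.6137 0.0781 0.112 ] [191.  51.  45.] 74.2 0.0526
mark 126 [182.1 132.1] [ 0.6251 -0.018   0.112 ] [219.5 145.   63. ] -60.4 0.0522
gr fit [0.59923156 0.02734115] 0.00019832704107321177
lid pts 7608 -0.03579539125618106
lid in tool mm [-1.41956241 -1.42080699] 0.15821368353069756 45
pointer 664 -0.13110812 [ 9.519352  -1.3588839] [-31.71200911  -4.07923818] [39.28499903 37.21183667]
```

View pics/w4.png

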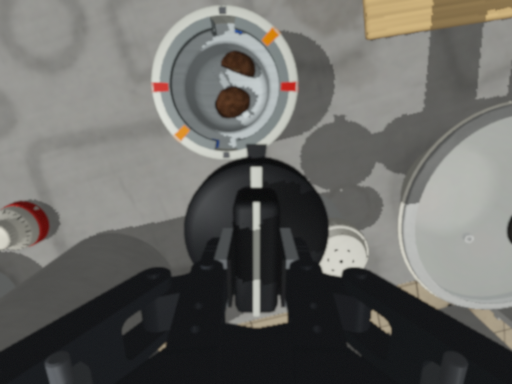

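The wrist view gives the collar centre near (225,82), the ticks at (222,10) and (227,155), and both mushrooms in the bowl. Lid and grinder in the same camera put the TCP target at (0.5982, 0.0291) with the jaw heading at 74.35°.

Run:
```python
from h import *
go(.5982,.0291,.195,74.35)
```

```text
d [ 8.99 -2.66  5.32] twist -0.15 ypos head 74.2 tilt [ 0.001 -0.    -1.   ]
```

servo_tool:
  motion:
    - [[4,-1.2,0,0,1],[8,-2.4,1,0,1],[9,-2.7,3,-0.1,1],[9,-2.7,4.5,-0.1,1],[9,-2.7,5,-0.1,1]]

```text
time_s: 15.8
eef_pos: [0.598, 0.029, 0.1963]
eef_rot: [-0.0, 0.136, 0.991, 0.0]
wrist_force: [0.3, -0.6, -1.6]
opening: 0.245
grasp_force: 59.4
```

servo_tool:
  motion:
    - [[0,0,0,0,1],[0,0,0,0,1],[0,0,0,0,1],[0,0,0,0,1]]

```text
time_s: 16.2
eef_pos: [0.5993, 0.0288, 0.1978]
eef_rot: [0.001, 0.136, 0.991, -0.0]
wrist_force: [-0.4, 0.3, -1.6]
opening: 0.241
grasp_force: 59.4
```

Run:
```python
from h import *
for i in range(3): go(.5982,.0291,.177,74.35); cam('top')
```

```text
d [ 0.11 -0.    2.08] twist -0.03 ypos head 74.32 tilt [ 0.001 -0.    -1.   ]
d [ 0.1  -0.    2.07] twist -0.03 ypos head 74.32 tilt [ 0.001 -0.    -1.   ]
d [ 0.08 -0.    2.06] twist -0.03 ypos head 74.32 tilt [ 0.001 -0.    -1.   ]
```

servo_tool:
  motion:
    - [[0.1,0,1,0,1],[0.1,0,1.8,0,1],[0.1,0,2.2,0,1],[0.1,0,2.6,0,1],[0.1,0,2.6,0,1]]

```text
time_s: 16.85
eef_pos: [0.5971, 0.0292, 0.1703]
eef_rot: [-0.001, 0.136, 0.991, 0.0]
wrist_force: [-0.9, -0.5, -0.6]
opening: 0.237
grasp_force: 59.4
```

servo_tool:
  motion:
    - [[0,0,0.3,0,1],[0,0,0.6,0,1],[0,0,0.9,0,1],[0,0,1.2,0,1],[0,0,1.2,0,1]]

```text
time_s: 17.35
eef_pos: [0.5975, 0.0292, 0.1588]
eef_rot: [-0.0, 0.136, 0.991, 0.0]
wrist_force: [1.2, 0.2, -1.5]
opening: 0.24
grasp_force: 59.4
```

servo_tool:
  motion:
    - [[0,0,0.2,0,1],[0,0,0.4,0,1],[0,0,0.5,0,1],[0,0,0.6,0,1],[0,0,0.6,0,1]]

```text
time_s: 17.85
eef_pos: [0.5978, 0.0292, 0.1557]
eef_rot: [0.0, 0.136, 0.991, -0.0]
wrist_force: [-8.3, 0.9, 13.9]
opening: 0.244
grasp_force: 61.5
```

Seated at z 0.1557, pressing 14 N. I ease the press and twist clockwise.

servo_tool:
  motion:
    - [[0,0,-0.15,3,1],[0,0,-0.2,8,1],[0,0,-0.2,13,1],[0,0,-0.2,18,1],[0,0,-0.2,22,1]]

```text
time_s: 18.35
eef_pos: [0.5983, 0.0297, 0.1559]
eef_rot: [0.001, 0.324, 0.946, 0.001]
wrist_force: [1.4, 2.2, 0.5]
opening: 0.24
grasp_force: 59.6
```

servo_tool:
  motion:
    - [[0,0,0.1,5,1],[0,0,0.1,10,1],[0,0,0.1,15,1],[0,0,0.1,19,1],[0,0,0.1,21,1]]

```text
time_s: 18.85
eef_pos: [0.5991, 0.0295, 0.1558]
eef_rot: [0.002, 0.491, 0.871, 0.001]
wrist_force: [2.2, 1.0, 4.0]
opening: 0.24
grasp_force: 60.0
```

servo_tool:
  motion:
    - [[0,0,0,0,1],[0,0,0,0,1],[0,0,0,0,1]]

```text
time_s: 19.15
eef_pos: [0.5991, 0.0295, 0.1558]
eef_rot: [0.002, 0.489, 0.872, 0.001]
wrist_force: [2.4, 2.6, 6.5]
opening: 0.244
grasp_force: 60.3
```

Run:
```python
from h import *
go(.5982,.0291,.156,74.35-45)
o=ctrl.get_obs(); print(o['eef_pos'],o['wrist_force'],o['torque']); c=cam('wrist'); P=cloud(c,o); im=c['pixels']; save(c,'w5.png')
S,V=cv2.split(cv2.cvtColor(im,cv2.COLOR_RGB2HSV))[1:]; h=cv2.cvtColor(im,cv2.COLOR_RGB2HSV)[...,0]
near=np.hypot(P[...,0]-.5982,P[...,1]-.0285)
pm=(S<60)&(V>140)&(near<.044)&(P[...,2]>.115)&(P[...,2]<.155)
t=P[pm][:,:2].astype(np.float32); v=cv2.fitLine(t,cv2.DIST_HUBER,0,.01,.01).ravel(); print('pointer',len(t),np.degrees(np.arctan2(v[1],v[0])),v[2:])
m=((S>90)&(V>90)&((h<22)|(h>170))&(near<.07)&(near>.04)).astype(np.uint8)
n,l,s,ce=cv2.connectedComponentsWithStats(m)
for i in range(1,n):
    if s[i,4]>15: p=onplane(c,*ce[i],.112,o); print(s[i,4],ce[i],p,np.median(im[l==i],0),np.degrees(np.arctan2(p[1]-.0274,p[0]-.5992)))
```

```text
d [ 0.01 -0.1  -0.02] twist 2.04 ypos head 31.39 tilt [ 0.004  0.    -1.   ]
[0.59910017 0.02947564 0.15580872] [2.38260656 2.57723665 6.45751014] [ 0.40023395 -0.26094499  0.02498311]
pointer 451 -58.569683 [0.6058329  0.01692552]
27 [260.37037037 126.62962963] [0.56995939 0.08044991 0.112     ] [117.  83.  63.] 118.86313648418879
327 [259.70642202 142.66666667] [0.57415344 0.07294516 0.112     ] [140.  77.  13.] 118.8076307076544
284 [324.72183099 172.74295775] [0.61423481 0.07775695 0.112     ] [123.  24.  20.] 73.37622652295316
20 [250.  314.5] [ 0.62664844 -0.02441925  0.112     ] [197.5 136.   75. ] -62.09001640887535
```

View pics/w5.png

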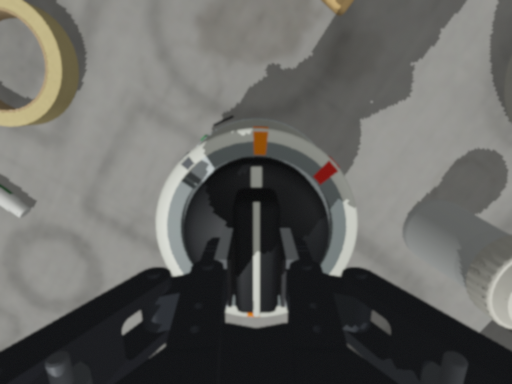

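The pointer (256,240) stands about 2° short of the orange mark (260,143), well clear of red (325,172). I add 2°.

servo_tool:
  motion:
    - [[0,0,0,1,1],[0,0,0,2,1],[0,0,0,2,1],[0,0,0,2,1]]

```text
time_s: 19.6
eef_pos: [0.5991, 0.0294, 0.1558]
eef_rot: [0.002, 0.504, 0.863, 0.001]
wrist_force: [3.0, 1.6, 5.2]
opening: 0.239
grasp_force: 60.3
```

Run:
```python
from h import *
go(.5982,.0291,.156,74.35-45)
o=ctrl.get_obs(); print(o['eef_pos'],o['wrist_force'],o['torque'],o['grasp_force']); c=cam('wrist'); P=cloud(c,o); im=c['pixels']
S,V=cv2.split(cv2.cvtColor(im,cv2.COLOR_RGB2HSV))[1:]
near=np.hypot(P[...,0]-.5982,P[...,1]-.0285)
pm=(S<60)&(V>140)&(near<.044)&(P[...,2]>.115)&(P[...,2]<.155)
t=P[pm][:,:2].astype(np.float32); v=cv2.fitLine(t,cv2.DIST_HUBER,0,.01,.01).ravel(); print('pointer',len(t),np.degrees(np.arctan2(v[1],v[0])))
D=P[(near<.042)&(P[...,2]>.1)&(P[...,2]<.13)]; print('lid disc z',np.percentile(D[:,2],[10,50,90]))
```

```text
d [ 0.02 -0.1  -0.02] twist 0.06 ypos head 29.41 tilt [ 0.004  0.    -1.   ]
[0.59913781 0.02939145 0.15579942] [3.03672739 1.59244378 5.16634302] [ 0.27524885 -0.34966479  0.18826533] 60.255637764930725
pointer 457 -60.522106
lid disc z [0.11665876 0.12000518 0.12173514]
```

```bash
python3 -c "
from bench import ctrl
print(ctrl.hand_in())"
```

```text
the job is handed in; nothing more can be done
None
```

I handed the job in at about 20 s: both mushrooms are in the bowl, and the black lid is fully seated and held by the gripper with its pointer within about 0.2° of the orange mark. One slip on the way: my first grab at mushroom b closed empty and pressed the board with about 30 N.

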